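# Counterweight on, overhead phone stand up to its second stop, and hold

## Robot

A 7-joint arm with a two-finger parallel gripper is mounted at the origin on the work surface. World frame = base frame: x ahead of the robot, y to its left, z up, the work surface at z = 0. Lengths are in m, angles in rad, forces in N, time in s.
With the tool pointing down it reaches from about 0.4 to 0.9 m from the base axis. Payload 5.5 kg.
Tool frame: the origin (TCP) lies at the very end of the fingers, on their centre line; the grasp point (between the pads) lies 19 mm behind it; z points along the fingers, y is the line along which they close (so a half turn about z gives the same grasp; the last joint's range is limited). The gripper opens to 85 mm and grips with 20 to 120 N. Pads are 22 mm wide; open, the fingers measure 114 mm over their backs; the gripper's body (76 mm by 85 mm) begins 54 mm behind the grasp point. The pads swing forward as they close: fully open they stand 13 mm farther back than shut.
Start: joints at [-0.906, 0.501, -0.427, 1.55, 0.221, 1.138, -0.21], TCP at [0.254, 0.598, 0.231] pointing down, gripper open.
Joint ranges: [-2.88, 2.88], [-0.31, 2.03], [-1.54, 1.56], [0.2, 2.42], [-1.41, 4.55], [0.19, 2.02], [-2.57, 2.57]. Speed limits (rad/s): [2.57, 2.57, 3.14, 3.14, 3.14, 3.14, 3.14].

## Interface

Orientations are given as a unit quaternion [x, y, z, w].
In Python, from workcell import goto, move_linear, move_j, command_gripper, sleep, ik, get_obs, capture, get_calibration, PlanningError, close_job gives the robot as it stands. Calls block until the motion is done:
- goto(position, orientation): joint-space move of the TCP to a pose.
- move_linear(position, vel=0.15, ori=None): straight line of the TCP; ori=None keeps the orientation; vel is the mean speed in m/s.
- move_j(angles): joint-space move.
- command_gripper(opening, force=None): opening from 0.0 (shut) to 1.0 (fully open); force is the grip in N (None keeps the last); returns when the fingers have stopped.
- sleep(seconds).
- ik(position, orientation): joint angles nearest the present ones, or None.
- get_obs(): the state.
- capture(name): name is "side" or "top" or "wrist"; returns the picture (480x640x3 uint8, red, green, blue); there is no depth.
- get_calibration(name): a dict with "intrinsics" (3x3 intrinsics, pixels), "position" and "rotation" of the camera in the world. Camera axes: x right, y down, z forward; pixel columns grow to the right and rows downward; lengths in m; the calibration is good to about 2 mm. A picture is of the moment at which its call begins: read the wrist's pose just before it. get_calibration takes no time and is no camera call; for the wrist camera it gives the pose at the moment of the call.
A pose or a line that the arm cannot do raises PlanningError and nothing moves.
- close_job(): hands the job in; it is judged then, once.
The state is a dict: "clock": time; "qpos": joint angles; "qvel": joint speeds; "joint_torque": joint torques, N m; "tool_pos": TCP position; "eef_rot": TCP orientation; "contact_force": force on the tool from outside, world axes, zero at the start; "torque": the same for the moment, N m; "grip_width": opening from 0.0 (shut) to 1.0 (fully open); "gripper_force": force on a finger pad.
Only numpy, scipy, OpenCV 4.12 (cv2) and the standard library are available. Lean on these libraries where they do the work, as an engineer would, in place of code of your own. Each camera call takes 0.05 s, during which the arm holds its last target. There are 200 camera calls.

## Task

Get the overhead phone stand ready for a top-down shot: first hang the slip-on counterweight over the bare rear arm of its boom and let it hang there by itself. Then take the pull grip with its release button squeezed in, pull the column up past the first stop to the second, the top of its travel, and finish while holding it there: do not let go, keep the button squeezed in. Leave the food and all other things where they stand.

Things in the scene. Friction and masses are not known exactly. Their poses are not given: they have to be found in the camera images.
- stand: foot and outer tube of the overhead phone stand, held fast to the table by its suction foot. Black foot 122 mm across, dark steel tube 30 mm across, up to 138 mm above the table. Origin: centre of the foot's underside, on the tube's axis. Its x axis points along the boom towards the phone (front), -x is the rear, y the side of the release button, z up.
- column (a joint): height of the telescoping column, m: 0 down (at the start), first stop 0.045, second stop 0.090 = top of travel. The head rides on it. With the button out a latch locks it in the notches 0, 0.045 and 0.090; with the button in it slides freely (3 N friction) and drops under head and counterweight unless held. If the button comes out between stops it locks in the next notch it meets.
- release (a joint): travel of the release button, m: 0 out, 0.005 fully in; spring of 4 N (out) to 8 N (in). The latch is free from about 0.0037 on.
- head: what rides on the column (0.55 kg): boom, boom clamp, pull grip with button, phone. Origin: where boom and column axes cross, 160 mm above the table at the start; axes as stand. Boom: level steel bar along x, 12 mm thick. Front: phone 72 x 150 x 8 mm lying flat, centred at x = 165 mm. Boom clamp: block 34 x 28 x 30 mm round the origin. Rear arm: see rear_arm.
- release_grip (a point): where to take the pull grip: on its axis at the button's height, 43 mm above the boom's axis; axes as stand. Grip: upright black block 30 (x) x 26 (y) mm, from 28 mm below to 27 mm above this point. Metal button 18 x 28 mm on its +y face, outer face 21 mm from this point (16 mm when in); other face 13 mm. Squeeze across y, 34 mm wide (29 mm pressed), with 20 N or more.
- rear_arm (a point): point on the top of the bare rear bar of the boom, 85 mm behind the column's axis, 166 mm above the table at the start; axes as stand, the bar runs along x, 12 mm thick. The bar is free from 68 mm in front of this point (boom clamp) to 59 mm behind it (end knob 24 mm across, 12 mm long).
- weight: slip-on counterweight of dark cast iron, about 0.35 kg, an upside-down U on two cheeks: 44 mm long (x, the way the bar runs through), 54 mm wide (y), 85 mm tall. Origin: centre of underside. Channel open below and at both x ends: 26 mm wide up to 40 mm height, 20 mm above, ceiling at 73 mm. Above 40 mm it is only 30 mm wide (y): grip it there across y, from above. Same after a half turn.
- weight_arch (a point): middle of the ceiling of the counterweight's channel, 73 mm above its underside and 12 mm below its top: rests on the top of the bar when it hangs. Axes as weight.
- board: bamboo chopping board, 200 (x) x 280 (y) x 18 mm, lying on the table under the phone, with carrot peelings; does not move. Origin: centre of its underside; axes as stand.
- mill: wooden pepper mill, 52 mm across, 128 mm tall, upright; origin at the centre of its underside. Leave it alone.
- bowl: white bowl, 96 mm across, 42 mm tall; origin at the centre of its underside. Leave it alone.
- jar: glass jar with a steel lid, 60 mm across, 85 mm tall, upright; origin at the centre of its underside. Leave it alone.
- peeler: vegetable peeler lying on the board: wooden handle to its -x, steel blade to +x, 184 mm long, 18 mm wide, 12 mm high; origin on its underside, 85 mm from the handle's end. Leave it alone.
- carrot0: carrot chunk 1 of 4: a short orange cylinder standing on its cut face on the chopping board, 38 mm across, 32 mm tall; origin at the centre of its underside. Leave it alone.
- carrot1: carrot chunk 2 of 4: a short orange cylinder standing on its cut face on the chopping board, 34 mm across, 28 mm tall; origin at the centre of its underside. Leave it alone.
- carrot2: carrot chunk 3 of 4: a short orange cylinder standing on its cut face on the chopping board, 30 mm across, 30 mm tall; origin at the centre of its underside. Leave it alone.
- carrot3: carrot chunk 4 of 4: a short orange cylinder standing on its cut face on the chopping board, 24 mm across, 24 mm tall; origin at the centre of its underside. Leave it alone.
There are look-alikes about, which are no part of the job. What is shaped like the weight but pink or purple is not meant.

How it is judged:
By the outcome, as a careful person would: the job done as asked, in the order asked, and still so for the second after the job is handed in, while the arm keeps its last pose, push and grip.
It also fails if it takes over 51 s, if anything falls off the work surface, if the arm or the gripper's body presses on something with over 40 N, if the wrist force passes 120 N, or if a joint passes its speed limit or range.

## Working session

There is one attempt and no reset: what is moved stays moved. The work goes in short steps, each a Python script; the robot and the scene stay as the last script left them, time stands still between calls to the robot, and variables do not carry over. Pictures are saved under pics/ and viewed, at most 10 in all, crops included, and the job is handed in when it is done.

```bash
ls; mkdir -p pics
python3 - <<'E'
from workcell import *
import cv2
for n in("side","top"):
    cv2.imwrite(f"pics/{n}0.png",capture(n)[:,:,::-1]); c=get_calibration(n); print(n,c)
o=get_obs();print(o["clock"],o["tool_pos"],o["eef_rot"],o["grip_width"])
E
```

```text
pics
side {'intrinsics': array([[602.65279682,   0.        , 308.33364971],
       [  0.        , 602.65279682, 242.7223223 ],
       [  0.        ,   0.        ,   1.        ]]), 'position': array([ 0.05305924, -0.5405011 ,  1.00441125]), 'rotation': array([ 0.87342413, -0.34129952,  0.13383623, -0.32051955])}
top {'intrinsics': array([[456.63454097,   0.        , 324.59310675],
       [  0.        , 456.63454097, 240.8639718 ],
       [  0.        ,   0.        ,   1.        ]]), 'position': array([ 0.43537894, -0.00731028,  1.27516099]), 'rotation': array([-0.69822013,  0.71387583, -0.03627977,  0.03941729])}
0.1 [0.25398814 0.59761262 0.23033483] [ 1.99527640e-01  9.79891758e-01 -9.05567668e-04 -2.09775002e-04] 0.9952815831457196
```

View pics/side0.png

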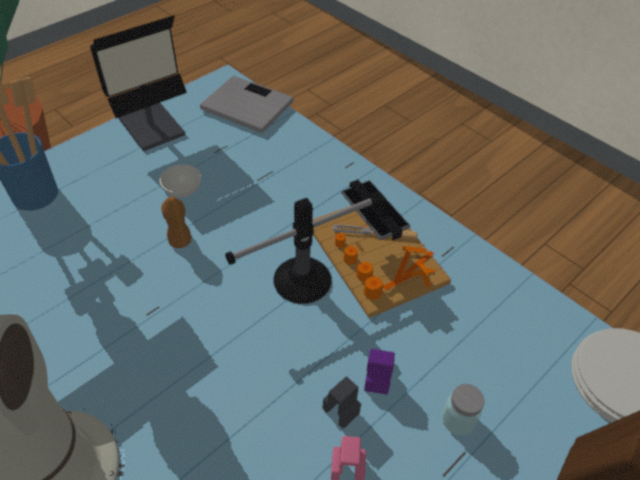

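View pics/top0.png

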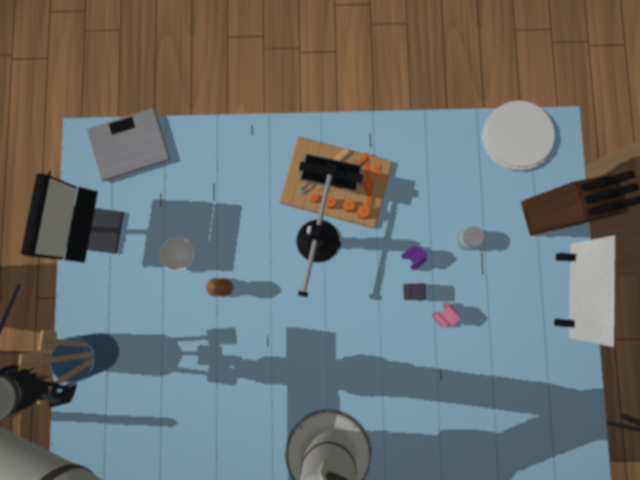

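The side view shows the stand at about (303,280), the dark weight at (342,402), and the pink and purple decoys at (348,458) and (380,370). The top view shows the foot at (318,241), the rear knob at (303,294) and the weight at (415,292).

```bash
cat > h.py <<'E'
import numpy as np, cv2
from scipy.spatial.transform import Rotation as R
from workcell import *
def ray(c,uv):
    d=np.linalg.inv(c["intrinsics"])@[uv[0],uv[1],1]; return np.array(c["position"]),R.from_quat(c["rotation"]).apply(d)
def onz(c,uv,z):
    p,d=ray(c,uv); return p+d*(z-p[2])/d[2]
def tri(c1,a,c2,b):
    p,d=ray(c1,a);q,e=ray(c2,b); d/=np.linalg.norm(d);e/=np.linalg.norm(e)
    s=np.linalg.lstsq(np.c_[d,-e],q-p,rcond=None)[0]; A=p+d*s[0];B=q+e*s[1]
    return (A+B)/2,np.linalg.norm(A-B)
def proj(c,P):
    x=R.from_quat(c["rotation"]).inv().apply(np.asarray(P)-c["position"]); k=c["intrinsics"]
    return (k@(x/x[2]))[:2]
E
python3 - <<'E'
from h import *
t=cv2.imread("pics/top0.png");s=cv2.imread("pics/side0.png")
a=cv2.resize(t[165:310,280:440],None,fx=2.5*1,fy=2.5,interpolation=cv2.INTER_CUBIC)
b=cv2.resize(s[190:430,220:400],None,fx=2.2,fy=2.2,interpolation=cv2.INTER_CUBIC)
im=np.zeros((600,800,3),np.uint8); im[:a.shape[0],:a.shape[1]]=a; im[:b.shape[0],400:400+b.shape[1]]=b
cv2.imwrite("pics/c0.png",im)
for n,i,box in(("top",t,(285,210,345,265)),("side",s,(265,250,340,305)),("topw",t,(400,280,430,303)),("sidew",s,(318,372,365,430)),("knobT",t,(294,286,313,300)),("knobS",s,(220,245,240,268))):
    x0,y0,x1,y1=box; m=(i[y0:y1,x0:x1].max(2)<(60 if n[-1] in"pe" else 75)).astype(np.uint8)
    k,l,st,ce=cv2.connectedComponentsWithStats(m); j=1+st[1:,4].argmax(); print(n,ce[j]+[x0,y0],st[j]+[x0,y0,0,0,0])
E
```

```text
top [319.09565217 240.48086957] [ 298  221   43   40 1150]
side [302.14265799 278.83503717] [ 274  250   57   54 2152]
topw [414.79636364 291.51636364] [405 285  21  14 275]
sidew [343.30337079 401.70505618] [ 323  378   37   50 1068]
knobT [302.80769231 293.30769231] [299 292   8   4  26]
knobS [230.28915663 257.68674699] [226 252  10  12  83]
```

View pics/c0.png

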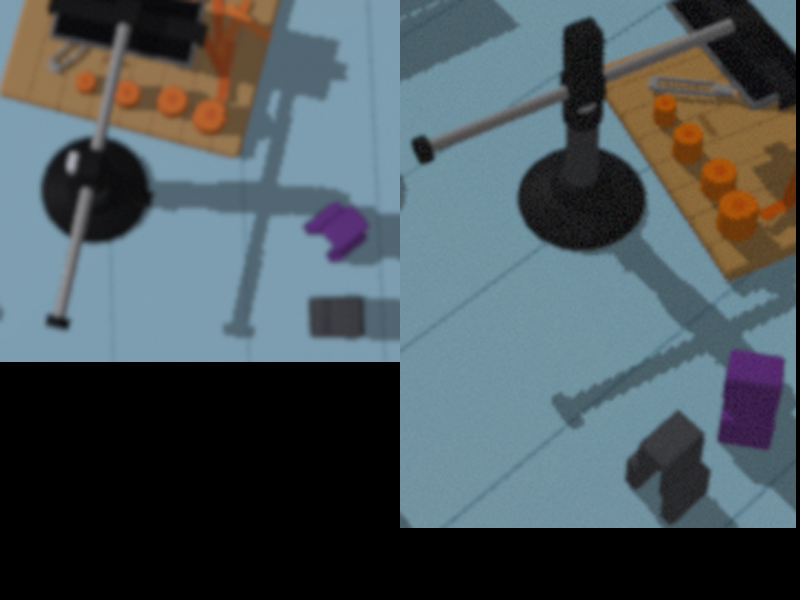

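The crop shows the weight upright with its channel open towards the rear. The stand's boom is thin and clean, with the silver button on the grip's +y (left) side at crop (72,162).

Run:
```python
from h import *
T=get_calibration("top");S=get_calibration("side")
k,e=tri(T,(302.8,293.3),S,(230.3,257.7)); print("knob",k,e)
f=onz(T,(319,240.5),0.01); print("foot T",f, "S",onz(S,(302.5,281),0.01))
d=f-k;d[2]=0; print("dist(0.150)",np.linalg.norm(d),"yaw",np.degrees(np.arctan2(d[1],d[0])))
# bar in the top view: rear part and front part at z=.166
for a,b in(((280+60/2.5,165+310/2.5),(280+86/2.5,165+190/2.5)),((280+98/2.5,165+148/2.5),(280+124/2.5,165+28/2.5))):
    A=onz(T,a,.166);B=onz(T,b,.166);print("bar",A,B,np.degrees(np.arctan2(*(B-A)[1::-1])))
# button
print("button",onz(T,(280+72/2.5,165+162/2.5),.203), "grip S", onz(S,(220+(585-400)/2.2,190+30/2.2),.230))
# weight: top face corners in side view
im=cv2.imread("pics/side0.png")
print("w top z.085",onz(T,(414.8,291.5),.085))
for c in((640,455),(677,412),(704,432),(667,471)): print("wc",onz(S,(220+(c[0]-400)/2.2,190+c[1]/2.2),.085))
```

```text
knob [0.4290117  0.05181426 0.15734924] 0.0011630004224886202
foot T [0.57282748 0.01238162 0.01      ] S [0.56638403 0.00562388 0.01      ]
dist(0.150) 0.14912380816998158 yaw -15.333018192501326
bar [0.43884567 0.04861499 0.166     ] [0.55490361 0.02121582 0.166     ] -13.283278778297953
bar [0.59607418 0.00863617 0.166     ] [ 0.71568981 -0.01963534  0.166     ] -13.297991659823872
button [0.57788463 0.03300461 0.203     ] grip S [0.57237537 0.01040597 0.23      ]
w top z.085 [ 0.42639059 -0.23391637  0.085     ]
wc [ 0.39832157 -0.24076769  0.085     ]
wc [ 0.44417963 -0.23445333  0.085     ]
wc [ 0.44734483 -0.26016919  0.085     ]
wc [ 0.40413481 -0.26357654  0.085     ]
```

```bash
cat >> h.py <<'E'
def down(yaw):  # tool x at yaw (deg), z down
    a=np.radians(yaw)/2; return np.array([np.cos(a),np.sin(a),0,0])
E
python3 - <<'E'
from h import *
o=get_obs();c=get_calibration("wrist");Rt=R.from_quat(o["eef_rot"])
print("cam in tool",Rt.inv().apply(c["position"]-o["tool_pos"]),(Rt.inv()*R.from_quat(c["rotation"])).as_matrix().round(2).tolist())
for y in(0,180,-14,166): 
  for p in([.424,-.245,.3],[.49,.033,.3],[.571,.014,.28]):
    q=ik(p,down(y)); print(y,None if q is None else np.round(q,2))
E
```

```text
cam in tool [ 0.07175623 -0.00048974 -0.14329493] [[-0.0, -0.96, -0.28], [1.0, -0.0, 0.0], [-0.0, -0.28, 0.96]]
0 [-0.07  0.12  0.59  1.89 -0.07  1.16 -1.02]
0 [-0.32  0.12  0.21  1.87 -0.03  1.16 -1.67]
0 [-0.26  0.29  0.23  1.72 -0.07  1.15 -1.58]
180 [-0.02  0.12  0.53  1.88 -0.07  1.15  2.11]
180 [ 0.    0.12 -0.14  1.86  0.02  1.16  1.43]
180 [ 0.07  0.29 -0.17  1.71  0.05  1.15  1.45]
-14 [-0.08  0.12  0.6   1.89 -0.08  1.16 -1.27]
-14 [-0.35  0.12  0.25  1.87 -0.03  1.16 -1.91]
-14 [-0.3   0.29  0.28  1.72 -0.09  1.15 -1.81]
166 [-0.01  0.12  0.52  1.88 -0.06  1.15  1.86]
166 [-0.02  0.12 -0.11  1.86  0.01  1.16  1.19]
166 [ 0.03  0.29 -0.13  1.71  0.04  1.15  1.22]
```

Run:
```python
from h import *
import pickle
move_linear([.27,.58,.36],vel=.3)
goto([.50,.035,.40],down(166)); sleep(.3)
C={}
c=get_calibration("wrist");i1=capture("wrist");C["a"]=c
goto([.424,-.245,.30],down(180)); sleep(.3)
c=get_calibration("wrist");i2=capture("wrist");C["b"]=c
pickle.dump(C,open("c.pkl","wb"));cv2.imwrite("pics/wa.png",i1[:,:,::-1]);cv2.imwrite("pics/wb.png",i2[:,:,::-1])
im=np.vstack([i1,i2])[:,:,::-1]; cv2.imwrite("pics/w1.png",cv2.resize(np.hstack([i1,i2])[:,:,::-1],(800,300),interpolation=cv2.INTER_AREA))
print(get_obs()["clock"])
```

```text
4.6833
```

View pics/w1.png

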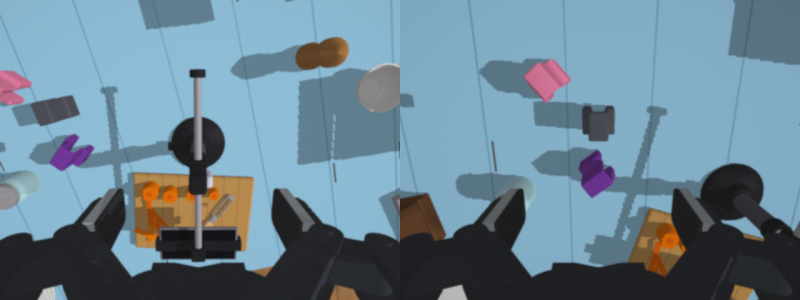

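Left half (view a): the boom is vertical at x≈198, with the knob at (198,73). Right half (view b): the dark weight is at (598,122), its sides almost square to the image.

Run:
```python
from h import *
import pickle
C=pickle.load(open("c.pkl","rb"));a=cv2.imread("pics/wa.png");b=cv2.imread("pics/wb.png")
w=b[155:235,280:360];g=a[100:320,250:390]
im=np.zeros((600,800,3),np.uint8);im[:480,:480]=cv2.resize(w,(480,480),interpolation=cv2.INTER_CUBIC);im[:471,500:800]=cv2.resize(g,(300,471),interpolation=cv2.INTER_CUBIC)
cv2.imwrite("pics/c1.png",im)
# bar: bright pixels along rows between knob and foot; centre per row
rows=[]
for r in range(130,180,3):
    x=np.arange(295,340); L=a[r,295:340].astype(int); m=(L.max(1)-L.min(1)<28)&(L.max(1)>70)
    if m.sum()>4: rows.append((x[m].mean(),r))
P=np.array([onz(C["a"],u,.164) for u in rows]); v=np.polyfit(P[:,0],P[:,1],1); print(len(P),"bar yaw",np.degrees(np.arctan(v[0])),"y at .49",np.polyval(v,.49))
x0,y0=270,150;m=(b[150:240,270:370].max(2)<100).astype(np.uint8)
k,l,st,ce=cv2.connectedComponentsWithStats(m);j=1+st[1:,4].argmax();print(st[j]+[x0,y0,0,0,0])
for r in range(160,235,5):
    xs=np.where(l[r-150]==j)[0]; print(r,xs.min()+270 if len(xs) else"",xs.max()+270 if len(xs) else "",len(xs))
```

```text
17 bar yaw -14.022789233308652 y at .49 0.03674072370166073
[ 291  169   51   56 2347]
160   0
165   0
170 294 339 21
175 291 341 31
180 291 341 51
185 291 341 51
190 291 341 51
195 292 341 50
200 292 341 50
205 292 341 50
210 293 341 49
215 302 332 31
220 303 331 29
225   0
230   0
```

View pics/c1.png

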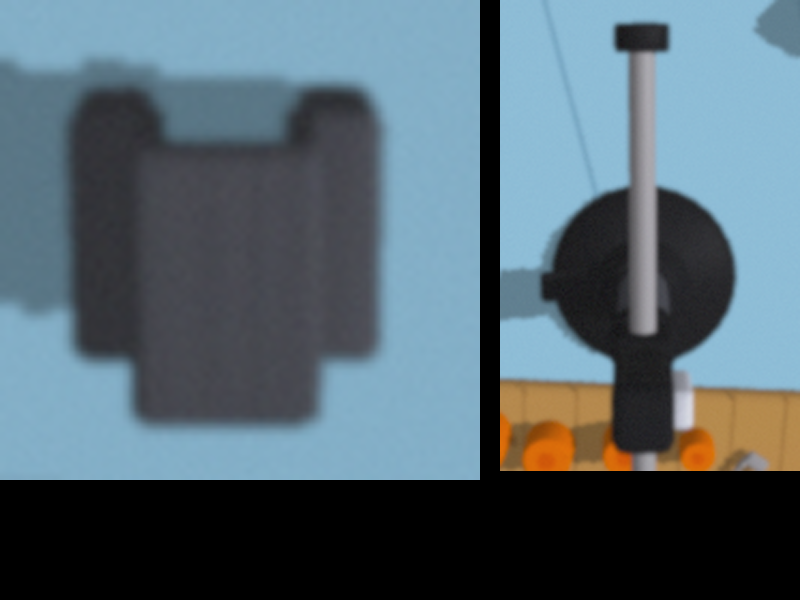

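The left crop gives the weight's top face as 135..320 × 148..425 (6×), a ratio of 1.50 that matches 44×30 with almost no tilt. The right crop shows the knob at (642,37), the grip column at x≈643 and the button at (683,400) on the +y side.

Run:
```python
from h import *
import pickle
C=pickle.load(open("c.pkl","rb"))
A,B=C["a"],C["b"];T=get_calibration("top");S=get_calibration("side")
f=lambda x,y:(280+x/6,155+y/6)
c=[onz(B,f(*q),.085) for q in((135,150),(312,150),(320,423),(134,423))]
print("w top corners",np.round(c,4).tolist(),"ctr",np.mean(c,0))
e=[onz(B,f(*q),.04) for q in((72,150),(77,340),(379,150),(377,340))]; 
for i in(0,2): print("edge yaw",np.degrees(np.arctan2(*(e[i]-e[i+1])[1::-1])))
print("cheek mid y",(e[0]+e[2])/2,(e[1]+e[3])/2,"w",np.linalg.norm(e[0]-e[2]))
print("tri w top",tri(B,f(227,287),T,(414.8,290)))
g=lambda x,y:(250+x*140/300,100+y*220/471)
ku=g(642-500,37)
for n,c2,u in(("S",S,(230.3,257.7)),("T",T,(302.8,293.3))): print("knob",n,tri(A,ku,c2,u))
u=np.array([np.cos(np.radians(-14)),np.sin(np.radians(-14)),0]);v=np.array([-u[1],u[0],0])
k=onz(A,ku,.165);print("knob A",k)
end=onz(A,g(142,24),.170);print("end top edge",end,"-> axis",end+u*.156)
for n,q in(("grip top front",(642-500,450)),("button",(683-500,400))):
    print(n,onz(A,g(*q),.230 if "top" in n else .214))
f0=np.array([.5715,.014,0])
print("foot A",[onz(A,g(x-500,278),0.012) for x in(552,736)],onz(A,g(644-500,186),.01),onz(A,g(142,360),.01))
for z in(.16,.16): pass
P=np.array([.5715,.0155,0]); print("pred fr grip",proj(A,P+u*.015+[0,0,.23]),g(142,450),"pred button",proj(A,P+v*.021+[0,0,.217]),g(191,372))
```

```text
w top corners [[0.4041, -0.2574, 0.085], [0.4041, -0.2308, 0.085], [0.4466, -0.229, 0.085], [0.4466, -0.258, 0.085]] ctr [ 0.42535039 -0.24380246  0.085     ]
edge yaw -179.4425159295739
edge yaw -179.48813145236198
cheek mid y [ 0.41056932 -0.24370876  0.04      ] [ 0.44351678 -0.24340129  0.04      ] w 0.05203454732687453
tri w top (array([ 0.4312219 , -0.2422331 ,  0.04879103]), np.float64(0.0033425173273081395))
knob S (array([0.42811007, 0.05196472, 0.1577564 ]), np.float64(0.002844566022601302))
knob T (array([0.42765206, 0.05270766, 0.14758025]), np.float64(0.0016481240639952593))
knob A [0.42697965 0.05273303 0.165     ]
end top edge [0.42195892 0.05399263 0.17      ] -> axis [0.57332505 0.01625281 0.17      ]
grip top front [0.58333371 0.01380128 0.23      ]
button [0.57292728 0.03406788 0.214     ]
foot A [array([ 0.55673479, -0.03990637,  0.012     ]), array([0.58553572, 0.07569521, 0.012     ])] [0.51329727 0.03228476 0.01      ] [0.62653103 0.00272806 0.01      ]
pred fr grip [314.87305991 313.43094623] (316.26666666666665, 310.1910828025478) pred button [338.4628936  291.40761094] (339.1333333333333, 273.7579617834395)
```

Run:
```python
from h import *
move_linear([.4255,-.2438,.12],vel=.2,ori=down(180.5))
move_linear([.4255,-.2438,.048],vel=.1)
command_gripper(0.0,force=60)
o=get_obs();print(o["grip_width"],o["gripper_force"],o["tool_pos"],o["contact_force"])
move_linear([.4255,-.2438,.27],vel=.2)
o=get_obs();print(o["grip_width"],o["gripper_force"],o["contact_force"])
goto([.4885,.0373,.27],down(166)); sleep(.3)
o=get_obs();print(o["grip_width"],o["tool_pos"],o["contact_force"],o["clock"])
i=capture("side");j=capture("wrist")
cv2.imwrite("pics/h1.png",cv2.resize(np.hstack([i[100:400,130:430],j[100:480,130:510][:300,:]][:1]+[cv2.resize(j,(400,300))])[:,:,::-1],(800,343)))
```

```text
0.34199196370623025 59.169499576091766 [ 0.42576905 -0.2439963   0.04838961] [-1.85795066 -0.37377568  4.75708403]
0.34621107798448886 59.380728006362915 [ 0.19009194  0.62156455 -2.73515412]
0.34621052863802204 [0.48857774 0.03625905 0.27000933] [ 0.93856167  0.45015194 -2.54612749] 9.8167
```

View pics/h1.png

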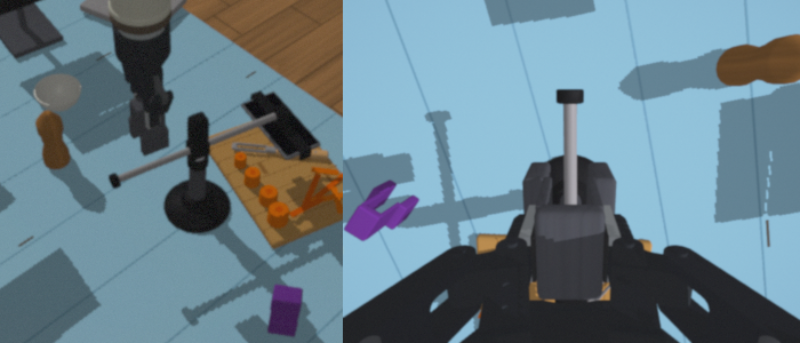

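The weight is held upright with its arch centred over the bar: both sit at x≈570 in the wrist half. Next I lower it.

Run:
```python
from h import *
move_linear([.4885,.0373,.165],vel=.12)
f0=get_obs()["contact_force"];print(f0)
for z in(.155,.149,.146,.144,.142,.141,.140,.139):
    move_linear([.4885,.0373,z],vel=.05); o=get_obs();print(z,o["tool_pos"].round(4),o["contact_force"].round(2))
    if o["contact_force"][2]-f0[2]>3: break
command_gripper(0.6); sleep(.3)
o=get_obs();print(o["grip_width"],o["contact_force"],o["clock"])
i=capture("side");j=capture("wrist")
cv2.imwrite("pics/h2.png",cv2.resize(np.hstack([i[100:400,130:430],cv2.resize(j,(400,300))])[:,:,::-1],(800,343)))
```

```text
[ 0.54160671  0.1418014  -2.57192318]
0.155 [0.4882 0.0373 0.1547] [ 0.08  0.61 -3.49]
0.149 [0.4881 0.0373 0.1486] [-0.22  0.35 -3.13]
0.146 [0.4884 0.0373 0.1458] [-1.44  0.29 -3.55]
0.144 [0.4884 0.0373 0.1439] [ 0.17 -0.61 -2.47]
0.142 [0.4884 0.0373 0.1419] [-0.26 -0.27 -3.03]
0.141 [0.4887 0.0373 0.1413] [-1.99 -0.21  1.66]
0.6024955436666293 [0.31009826 0.43061343 0.6186384 ] 13.2
```

View pics/h2.png

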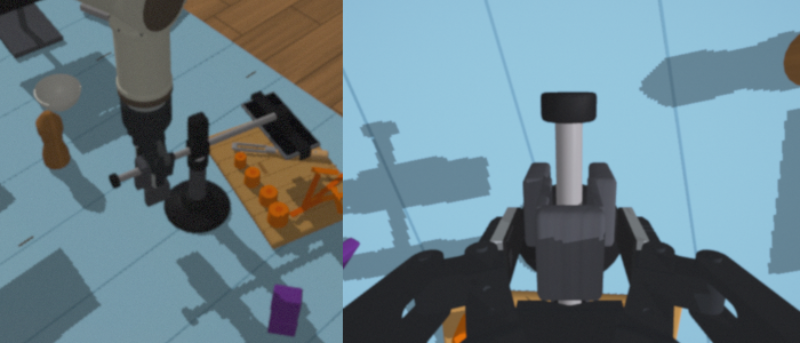

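The weight touched at exactly the predicted height. It now hangs released on the bar, and the wrist half shows the bar running through its channel. Next I take the grip.

Run:
```python
from h import *
move_linear([.4885,.0373,.30],vel=.18)
j=capture("wrist"); i=capture("side")
cv2.imwrite("pics/h3.png",cv2.resize(np.hstack([i[100:400,130:430],cv2.resize(j,(400,300))])[:,:,::-1],(800,343)))
command_gripper(0.85)
move_linear([.5714,.0182,.30],vel=.15)
f0=get_obs()["contact_force"]
move_linear([.5714,.0182,.21],vel=.12)
move_linear([.5714,.0182,.183],vel=.06); o=get_obs();print(f0,o["contact_force"],o["tool_pos"])
command_gripper(0.0,force=80); sleep(.3)
o=get_obs();print("width mm",o["grip_width"]*85,o["gripper_force"],o["contact_force"],o["torque"],o["tool_pos"],o["clock"])
```

```text
[-0.77398706  0.17673857  0.59088034] [0.28159117 0.50610985 0.42860807] [0.57128137 0.01818497 0.18266547]
width mm 26.593481649136844 80.53929448127747 [-3.93804924 -3.48194158  7.18523479] [1.63441641 0.16182684 0.39019519] [0.57172141 0.01761384 0.18434837] 17.775
```

View pics/h3.png

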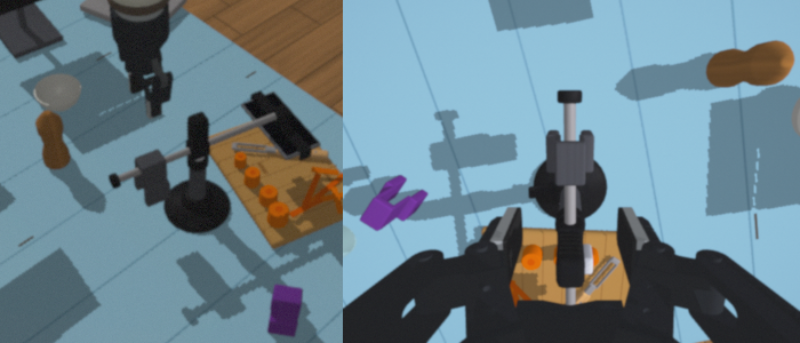

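Run:
```python
from h import *
for z in(.185,.187,.189,.192):
    move_linear([.5714,.0182,z],vel=.04);o=get_obs();print(z,o["tool_pos"].round(4),"w",o["grip_width"]*85,o["contact_force"].round(1),o["torque"].round(2))
    if o["contact_force"][2]<-35: break
i=capture("side");j=capture("wrist");t=capture("top")
cv2.imwrite("pics/h4.png",np.hstack([cv2.resize(i[170:330,200:360],(400,400),interpolation=cv2.INTER_CUBIC),cv2.resize(j,(400,400))])[:,:,::-1])
```

```text
0.185 [0.5717 0.0176 0.1847] w 26.675159790635877 [ 0.7 -3.7 -5.4] [ 1.67 -1.09  0.39]
0.187 [0.5717 0.0176 0.1862] w 26.696909457608545 [ 2.9 -4.7 -7.8] [ 1.64 -1.33  0.43]
0.189 [0.5716 0.0175 0.1868] w 26.16318643845272 [  7.1  -5.4 -17.7] [ 1.73 -2.23  0.37]
0.192 [0.5714 0.0174 0.1875] w 25.714774079492546 [ 12.6  -4.5 -31.5] [ 1.35 -3.33  0.37]
```

View pics/h4.png

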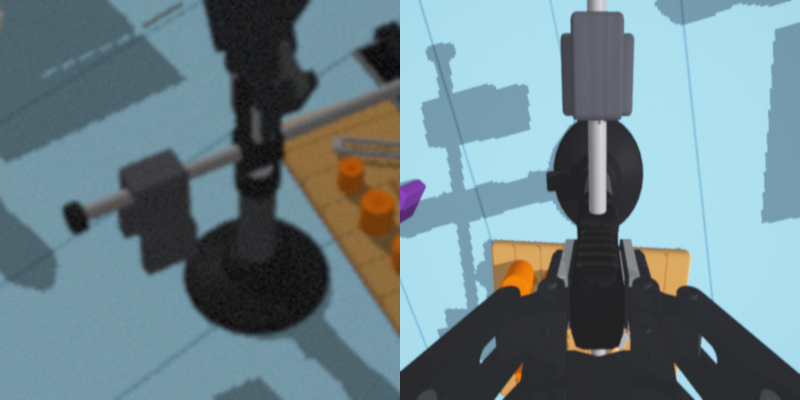

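The side half shows the weight still hanging and the gripper on the pull grip. The wrist half shows both pads on the grip at (572–630, 240–330). The pull force is rising, so I'll check numerically whether the head moved with it.

```bash
cat >> h.py <<'E'
def knob(img,b=(205,225,250,275)):
    x0,y0,x1,y1=b; m=(img[y0:y1,x0:x1].max(2)<75).astype(np.uint8)
    k,l,st,ce=cv2.connectedComponentsWithStats(m); j=1+st[1:,4].argmax(); return ce[j]+[x0,y0],st[j][4]
def head():
    c=get_calibration("side"); u,n=knob(capture("side"),(205,195,246,275)); K=np.array([.4255,.0529,.160])
    return (proj(c,K)[1]-u[1])/(proj(c,K)[1]-proj(c,K+[0,0,.01])[1])*10, u, n
E
python3 - <<'E'
from h import *
a=cv2.imread("pics/side0.png")
print("start",knob(a,(205,195,246,275)),"now mm,uv,n",head())
c=get_calibration("side");print(proj(c,[.4255,.0529,.160]),proj(c,[.4255,.0529,.170]))
o=get_obs();print(o["grip_width"]*85,o["gripper_force"],o["contact_force"],o["tool_pos"])
# where silver button would appear in the wrist view
w=get_calibration("wrist");u=np.array([np.cos(np.radians(-14)),np.sin(np.radians(-14)),0]);v=np.array([-u[1],u[0],0])
i=capture("wrist");cv2.imwrite("pics/w4.png",i[:,:,::-1])
s=capture("side");cv2.imwrite("pics/s4.png",s[:,:,::-1])
T=np.array([.5714,.0174,0]);print("tcp px",proj(w,T+[0,0,.1875]),proj(w,T+[0,0,.2065]),"gripaxis top",proj(w,np.array([.571,.0167,.230])))
im=np.hstack([cv2.resize(i[260:480,220:420],(400,440),interpolation=cv2.INTER_CUBIC),cv2.resize(s[200:288,264:344],(400,440),interpolation=cv2.INTER_CUBIC)])
cv2.imwrite("pics/z4.png",cv2.convertScaleAbs(im[:,:,::-1],alpha=2))
E
```

```text
start (array([230.28915663, 257.68674699]), np.int32(83)) now mm,uv,n (np.float64(2.1387956589036765), array([230.19277108, 256.71084337]), np.int32(83))
[227.94231268 257.46617835] [227.46113932 253.93458815]
26.096120319637258 85.11528253555298 [ 12.44126513  -3.86890992 -31.65463075] [0.57143262 0.01750029 0.18752343]
tcp px [317.62933256 309.14351018] [317.67500713 333.72110892] gripaxis top [315.11355027 374.10300722]
```

View pics/z4.png

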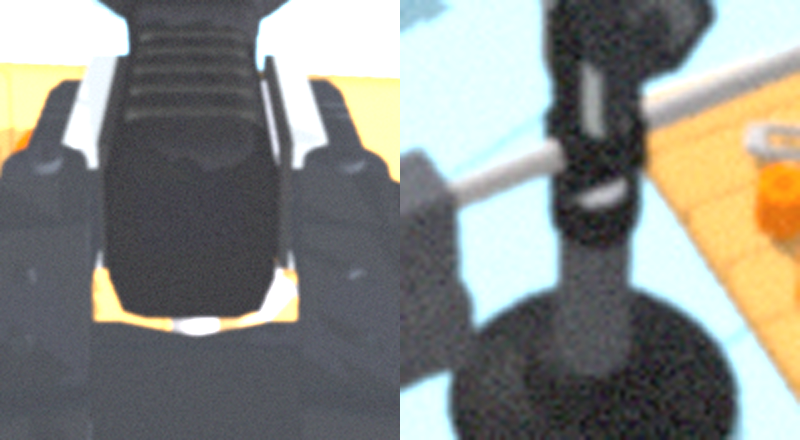

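The wrist crop shows both pads on the grip faces, with the right one over the button. The width of 26.6 mm suggests the button was squeezed past its stop. I'll ease the pull, vary the grip force and read the width.

Run:
```python
from h import *
def p(t):
    o=get_obs();print(t,"w %.2f"%(o["grip_width"]*85),"F %.1f"%o["gripper_force"],o["contact_force"].round(1),o["torque"].round(2),o["tool_pos"].round(4),"head %.1f"%head()[0],o["clock"])
move_linear([.5714,.0182,.186],vel=.05);p("down")
command_gripper(0.0,force=25);sleep(.2);p("25N")
for z in(.189,.192):
    move_linear([.5714,.0182,z],vel=.05);p(z)
command_gripper(0.0,force=45);sleep(.2);p("45N")
```

```text
down w 25.77 F 83.1 [  2.8  -5.1 -11.4] [ 1.33 -1.5   0.31] [0.5715 0.0175 0.1848] head -0.5 19.3417
25N w 25.56 F 83.0 [  3.   -4.7 -11.9] [ 1.28 -1.53  0.34] [0.5715 0.0174 0.1848] head -0.5 19.8083
0.189 w 25.44 F 82.3 [  7.5  -4.6 -18.8] [ 1.39 -2.11  0.34] [0.5715 0.0175 0.1867] head 1.7 20.1083
0.192 w 25.51 F 80.5 [ 14.3  -4.7 -34.1] [ 1.36 -3.53  0.37] [0.5714 0.0175 0.1874] head 2.1 20.4083
45N w 25.88 F 80.6 [ 13.8  -4.5 -33.8] [ 1.38 -3.55  0.39] [0.5714 0.0174 0.1874] head 2.1 20.875
```

The head locks after 2.5 mm of play and the width reads under 26 mm. So something other than the pads, probably the finger linkage on the grip's top corners, is taking the squeeze. I'll re-grip higher.

```bash
cat >> h.py <<'E'
def p(t):
    o=get_obs();print(t,"w %.2f"%(o["grip_width"]*85),"F %.1f"%o["gripper_force"],o["contact_force"].round(1),o["torque"].round(2),o["tool_pos"].round(4),"head %.1f"%head()[0],o["clock"])
E
python3 - <<'E'
from h import *
move_linear([.5714,.0182,.185],vel=.05)
command_gripper(.55);p("open")
move_linear([.5714,.0182,.195],vel=.06)
command_gripper(0.0,force=40);sleep(.3);p("40N")
for z in(.197,.200,.203):
    move_linear([.5714,.0182,z],vel=.05);p(z)
    if get_obs()["contact_force"][2]<-22: break
E
```

```text
open w 46.76 F 0.0 [ 0.3  0.5 -0.4] [-0.02 -0.01  0.04] [0.5713 0.0181 0.1854] head -0.5 21.55
40N w 26.75 F 42.9 [-2.7 -1.4  6.8] [0.76 0.28 0.25] [0.5716 0.0178 0.196 ] head -0.6 22.525
0.197 w 26.79 F 41.8 [ 3.5 -2.8 -4.9] [ 0.82 -1.01  0.29] [0.5716 0.0178 0.1965] head -0.3 22.825
0.2 w 26.67 F 48.6 [ 4.1 -3.1 -8.3] [ 0.76 -1.28  0.34] [0.5715 0.0178 0.1992] head 2.6 23.125
0.203 w 26.73 F 50.6 [ 4.3 -3.7 -9.6] [ 0.63 -1.35  0.32] [0.5715 0.0178 0.2021] head 5.3 23.425
```

The button is in now and the head rides up freely at about 9 N. I'll carry on to the top.

Run:
```python
from h import *
for z in(.225,.245,.265,.280): move_linear([.5714,.0182,z],vel=.06);p(z)
z=.280
while z<.295:
    z+=.002; move_linear([.5714,.0182,z],vel=.04);o=get_obs();print(z,o["tool_pos"][2].round(4),o["contact_force"].round(1),"%.2f"%(o["grip_width"]*85))
    if o["contact_force"][2]<-22: break
p("end")
i=capture("side");cv2.imwrite("pics/end.png",i[:,:,::-1])
```

```text
0.225 w 26.94 F 51.2 [ 4.5 -3.3 -7.6] [ 0.57 -1.22  0.3 ] [0.5715 0.0178 0.2243] head 28.4 23.9917
0.245 w 26.53 F 51.5 [ 4.3 -3.1 -7.2] [ 0.47 -1.17  0.27] [0.5714 0.0178 0.2445] head 49.1 24.525
0.265 w 26.78 F 54.0 [ 4.8 -2.9 -8.4] [ 0.44 -1.28  0.35] [0.5715 0.0178 0.2643] head 70.8 25.0583
0.28 w 26.93 F 54.0 [ 5.8 -3.2 -9. ] [ 0.39 -1.25  0.28] [0.5715 0.0178 0.2792] head 88.6 25.5083
0.28200000000000003 0.2806 [  5.9  -2.8 -12.1] 26.70
0.28400000000000003 0.2825 [  6.9  -2.6 -12.7] 26.69
0.28600000000000003 0.2847 [  6.5  -3.1 -12. ] 27.25
0.28800000000000003 0.2864 [  7.7  -3.6 -14.2] 26.61
0.29000000000000004 0.2866 [ 10.9  -2.5 -21.7] 26.38
0.29200000000000004 0.2869 [ 13.9  -3.1 -30.4] 26.55
end w 26.55 F 45.2 [ 13.9  -3.1 -30.4] [ 0.45 -3.35  0.23] [0.5711 0.0176 0.2869] head 96.1 27.0583
```

The stop is met at +90.4 mm. Now a short check that the latch is still free (dip and return), that the hold is steady, and that the weight is still on.

Run:
```python
from h import *
move_linear([.5714,.0182,.281],vel=.05);p("dip")
move_linear([.5714,.0182,.2895],vel=.04);sleep(.3);p("up"); sleep(1.2);p("later")
i=capture("side");c=get_calibration("side");b=cv2.imread("pics/side0.png")
for z,n in((.2,"weight centre"),(.225,"shoulder")):
    u=proj(c,[.4885,.0373,z+.03]).round().astype(int);print(n,u,i[u[1]-3:u[1]+4,u[0]-3:u[0]+4].mean((0,1)).round(),b[u[1]-3:u[1]+4,u[0]-3:u[0]+4].mean((0,1))[::-1].round())
t=capture("top");d=cv2.absdiff(t[:,:,::-1].copy(),cv2.imread("pics/top0.png")).max(2)
for n,(x,y) in dict(mill=(220,287),bowl=(177,253),jar=(471,238),purple=(414,258),pink=(447,316),carrots=(345,203)).items(): print(n,np.median(d[y-8:y+9,x-10:x+11]))
```

```text
dip w 26.32 F 49.7 [-4.6 -3.2 11.1] [0.04 0.85 0.08] [0.5713 0.0175 0.2839] head 92.9 27.525
up w 26.00 F 47.6 [  7.3  -3.  -15.9] [-0.05 -1.81  0.09] [0.571  0.0174 0.2869] head 95.9 28.2417
later w 26.14 F 47.6 [  7.8  -3.  -16.2] [-0.07 -1.86  0.09] [0.571  0.0174 0.2869] head 96.1 29.4917
weight centre [258 219] [42. 42. 44.] [112. 147. 161.]
shoulder [258 209] [55. 56. 60.] [ 94. 123. 135.]
mill 4.0
bowl 6.0
jar 40.0
purple 6.0
pink 8.0
carrots 43.0
```

The dip was resisted with 11 N, so the latch has locked in the top notch and the button must have slipped out under the 30 N pull. It is safely latched there, so I'll re-grip a bit higher, squeeze, and prove the button is in with a dip before finishing.

Run:
```python
from h import *
move_linear([.5714,.0182,.287],vel=.05)
command_gripper(.45);p("open")
move_linear([.5714,.0182,.290],vel=.06);p("z")
command_gripper(0.0,force=40);sleep(.3);p("40N")
z0=get_obs()["tool_pos"][2]
for d in(.003,.006,.008):
    move_linear([.5714,.0182,z0-d],vel=.05);p("dip %g"%d)
    if get_obs()["contact_force"][2]>12: break
```

```text
open w 37.93 F 0.5 [-0.7  1.5 -0.3] [ 0.19  0.04 -0.04] [0.5711 0.0187 0.2875] head 94.2 30.1667
z w 38.51 F 0.8 [-0.3  1.4  1.7] [0.42 0.05 0.01] [0.5716 0.0186 0.2907] head 94.4 30.4667
40N w 26.79 F 46.8 [ 2.5 -2.7 -2.5] [ 0.35 -0.6   0.26] [0.5716 0.0177 0.2898] head 92.3 31.0667
dip 0.003 w 26.52 F 48.7 [ 3.1 -2.7 -4.6] [ 0.18 -1.06  0.27] [0.5716 0.0177 0.2862] head 88.4 31.3667
dip 0.006 w 26.46 F 49.0 [ 4.6 -3.9 -4.1] [-0.05 -1.06  0.25] [0.5716 0.0177 0.2836] head 85.7 31.6667
dip 0.008 w 26.63 F 49.3 [ 3.5 -4.8 -2.8] [-0.18 -0.92  0.34] [0.5716 0.0177 0.2818] head 83.2 31.9667
```

The button is in: the head followed down 9 mm freely. Now gently up to the stop.

```bash
cat > up.py <<'E'
from h import *
z=get_obs()["tool_pos"][2]+.005
for _ in range(12):
    move_linear([.5714,.0182,z],vel=.04); sleep(.1); o=get_obs();print("%.4f"%z,o["tool_pos"][2].round(4),o["contact_force"].round(1),"%.2f"%(o["grip_width"]*85),o["torque"][0].round(2))
    if z-o["tool_pos"][2]>.0015 or o["contact_force"][2]<-15: break
    z+=.0015
p("top")
E
python3 up.py
```

```text
0.2868 0.2855 [  6.1  -4.5 -10.1] 26.59 -0.11
0.2883 0.2863 [  7.8  -4.2 -11.6] 26.79 -0.11
top w 26.79 F 48.0 [  7.8  -4.2 -11.6] [-0.11 -1.93  0.32] [0.5715 0.0178 0.2863] head 88.4 32.7417
```

```bash
sed -i 's/ if z-o\["tool_pos"\]\[2\]>.0015 or/ if/; s/+.005$/+.0035/' up.py; python3 up.py
```

```text
0.2898 0.2875 [  7.6  -3.4 -13.8] 26.77 -0.06
0.2913 0.289 [  8.6  -4.7 -15.4] 26.41 -0.07
top w 26.41 F 46.8 [  8.6  -4.7 -15.4] [-0.07 -2.09  0.34] [0.5716 0.0177 0.289 ] head 91.2 33.4917
```

```bash
sed -i 's/<-15/<-19/; s/+.0035$/+.0038/' up.py; python3 up.py
```

```text
0.2928 0.2906 [  8.4  -2.9 -13.3] 26.80 -0.05
0.2943 0.2925 [  7.6  -4.1 -12.1] 26.70 0.03
0.2958 0.2935 [  8.1  -4.5 -13.3] 26.57 -0.12
0.2973 0.2936 [ 11.2  -4.2 -21.3] 26.19 0.07
top w 26.19 F 43.4 [ 11.2  -4.2 -21.3] [ 0.07 -2.61  0.29] [0.5713 0.0175 0.2936] head 95.6 34.9417
```

Run:
```python
from h import *
move_linear([.5714,.0182,.2955],vel=.04);p("ease")
move_linear([.5714,.0182,.2875],vel=.04);p("dip")
```

```text
ease w 26.38 F 44.3 [  6.6  -4.1 -11.7] [-0.06 -1.69  0.24] [0.5714 0.0175 0.2935] head 95.9 35.2417
dip w 26.21 F 47.2 [-5.  -4.9 14.6] [-0.25  0.83  0.15] [0.5715 0.0175 0.2906] head 92.7 35.6417
```

It locked again under the hard pull, so the pressure on the button is marginal: the net side force of −4 N means the button-side pad presses less. I'll bias the tool towards −y, which pushes the button in with the arm too, and test again.

Run:
```python
from h import *
move_linear([.5714,.0182,.2925],vel=.05);p("neutral")
move_linear([.5707,.0153,.2925],vel=.05);sleep(.15);p("shift")
command_gripper(0.0,force=55);sleep(.1)
move_linear([.5707,.0153,.286],vel=.05);p("dip")
```

```text
neutral w 26.31 F 45.1 [ 4.9 -4.5 -5.9] [-0.14 -1.09  0.19] [0.5714 0.0175 0.2922] head 94.9 35.9417
shift w 25.89 F 42.5 [ 6.6  1.  -6.1] [ 0.79 -1.43  0.24] [0.5714 0.0175 0.2919] head 94.2 36.3917
dip w 25.63 F 58.2 [-7.1 -0.7 21. ] [0.92 1.25 0.12] [0.5714 0.0173 0.2907] head 92.7 37.0417
```

Run:
```python
from h import *
u=np.array([np.cos(np.radians(-14)),np.sin(np.radians(-14)),0]);v=np.array([-u[1],u[0],0]);ax=np.array([.571,.0167,0])
i=capture("wrist");w=get_calibration("wrist");cv2.imwrite("pics/w5.png",i[:,:,::-1])
# silver (bright, unsaturated) between grip and +y pad; the gripper is at rel .2035 now; head 88..90
for zz,n in((.230,"griptop"),(.217,"btn top"),(.203,"mid"),(.189,"btn bot")):
    for h in(.0875,): print(n,{y:(proj(w,ax-u*(.015 if y==13 else .009)+v*y/1e3+[0,0,zz+h])).round(1).tolist() for y in(-13,13,16,21)})
o=get_obs();c=o["tool_pos"];Q=R.from_quat(o["eef_rot"])
print("tool axes yaw",np.degrees(np.arctan2(*Q.apply([1,0,0])[1::-1])),Q.apply([0,0,1]).round(3), "tcp in head",((c-ax)@u).round(4),((c-ax)@v).round(4))
g=i.max(2).astype(int);s=(i.max(2).astype(int)-i.min(2))
for r in range(285,420,12): print(r,g[r,250:390:4].tolist())
```

```text
griptop {-13: [276.3, 321.0], 13: [356.6, 304.1], 16: [365.3, 320.9], 21: [380.6, 320.9]}
btn top {-13: [279.8, 303.3], 13: [352.9, 287.7], 16: [360.9, 303.2], 21: [374.9, 303.2]}
mid {-13: [282.8, 287.4], 13: [349.7, 273.0], 16: [357.0, 287.3], 21: [369.7, 287.3]}
btn bot {-13: [285.4, 274.0], 13: [346.9, 260.6], 16: [353.6, 273.9], 21: [365.4, 273.9]}
tool axes yaw 166.05053011078633 [ 0.004  0.003 -1.   ] tcp in head 0.0003 0.0007
285 [158, 177, 195, 214, 214, 223, 149, 135, 132, 36, 42, 37, 34, 32, 35, 35, 33, 32, 37, 33, 37, 35, 38, 42, 47, 186, 212, 200, 199, 195, 201, 208, 206, 208, 208]
297 [235, 223, 223, 193, 119, 120, 117, 46, 37, 33, 32, 32, 30, 31, 29, 34, 34, 30, 35, 35, 36, 34, 38, 37, 41, 54, 39, 100, 130, 132, 129, 135, 120, 170, 195]
309 [42, 44, 87, 126, 119, 117, 78, 44, 33, 36, 35, 39, 41, 41, 44, 40, 38, 35, 42, 39, 42, 40, 39, 43, 41, 33, 41, 43, 123, 131, 132, 128, 52, 45, 49]
321 [45, 78, 132, 132, 120, 111, 42, 45, 32, 34, 31, 32, 34, 33, 34, 36, 32, 33, 36, 32, 32, 34, 36, 33, 34, 32, 37, 35, 53, 122, 127, 131, 126, 45, 44]
333 [42, 59, 100, 135, 130, 53, 4
[... 527 characters left out ...]
 45, 43, 42, 40, 46, 41, 45]
381 [47, 47, 45, 47, 44, 43, 41, 158, 206, 207, 206, 190, 127, 120, 108, 110, 141, 163, 178, 175, 183, 187, 198, 206, 205, 207, 205, 56, 42, 48, 44, 47, 47, 49, 47]
393 [46, 43, 45, 46, 43, 110, 78, 202, 206, 177, 140, 138, 149, 198, 158, 120, 153, 178, 193, 190, 195, 206, 205, 207, 207, 205, 205, 160, 82, 83, 46, 46, 45, 45, 45]
405 [46, 47, 49, 44, 89, 179, 173, 183, 149, 140, 164, 216, 229, 230, 174, 118, 153, 179, 192, 188, 188, 202, 203, 204, 204, 204, 204, 191, 206, 195, 44, 47, 48, 45, 47]
417 [45, 45, 47, 45, 91, 230, 229, 229, 231, 230, 231, 231, 231, 231, 197, 119, 151, 177, 193, 196, 230, 231, 231, 231, 231, 230, 230, 227, 226, 212, 44, 45, 47, 45, 46]
```

Run:
```python
from h import *
move_linear([.5712,.0175,.2925],vel=.08)
command_gripper(.45)
move_linear([.5712,.0175,.297],vel=.08)
command_gripper(0.0,force=60);sleep(.2);p("60N")
z0=get_obs()["tool_pos"][2]
move_linear([.5712,.0175,z0-.006],vel=.06);p("dip")
```

```text
60N w 25.63 F 61.9 [-1.1  0.7  3. ] [1.19 0.15 0.21] [0.5712 0.0175 0.2972] head 92.3 38.3833
dip w 25.33 F 63.4 [  4.9   1.4 -12.9] [ 1.33 -1.36  0.23] [0.5712 0.0176 0.2892] head 83.1 38.6833
```

It is free again. Gently up to the stop, then a dip test.

Run:
```python
from h import *
move_linear([.5712,.0175,.3000],vel=.05);p("a")
move_linear([.5712,.0175,.3025],vel=.03);p("b")
if get_obs()["contact_force"][2]>-15 and head()[0]<95.3: move_linear([.5712,.0175,.304],vel=.03);p("c")
move_linear([.5712,.0175,.295],vel=.05);p("dip")
```

```text
a w 24.64 F 62.0 [  3.9   1.9 -11.2] [ 0.51 -1.02  0.3 ] [0.571  0.017  0.2988] head 94.1 39.0583
b w 24.27 F 69.3 [  8.2   0.5 -17.1] [ 0.5  -1.63  0.34] [0.571  0.017  0.3007] head 95.8 39.3583
dip w 24.70 F 72.9 [-3.9  1.   8.5] [0.14 1.02 0.2 ] [0.5711 0.017  0.2981] head 93.1 39.7083
```

Run:
```python
from h import *
move_linear([.5714,.0182,.2985],vel=.08)
command_gripper(.46)
move_linear([.5714,.0182,.290],vel=.08);p("open")
command_gripper(0.0,force=22);sleep(.2);p("22N")
z=get_obs()["tool_pos"][2]+.004
move_linear([.5714,.0182,z],vel=.04);sleep(.1);p("up")
z+=.001
move_linear([.5714,.0182,z],vel=.04);sleep(.1);p("up")
move_linear([.5714,.0182,z-.009],vel=.06);p("dip")
```

```text
open w 38.89 F 0.0 [-0.4  0.  -0.4] [0.03 0.07 0.04] [0.5709 0.018  0.2893] head 44.0 40.5583
22N w 0.08 F 0.0 [0.1 1.1 0. ] [-0.01 -0.    0.01] [0.5714 0.0182 0.29  ] head 44.0 41.2667
up w -0.03 F 0.0 [0.3 0.8 0.6] [-0.02  0.03 -0.02] [0.5715 0.0182 0.2941] head 44.0 41.6667
up w 0.24 F 0.0 [-0.2 -0.  -0.9] [-0.02  0.02  0.01] [0.5714 0.0182 0.295 ] head 44.2 42.0667
dip w 0.07 F 0.0 [-0.4 -0.3  0.2] [ 0.   -0.01  0.02] [0.5709 0.0182 0.2852] head 44.0 42.4167
```

The column dropped to the first notch when I let go, and 8.5 s remain. I'll re-grip there with the recipe that released best and take it up once.

Run:
```python
from h import *
command_gripper(.6)
move_linear([.5712,.0175,.252],vel=.12)
command_gripper(0.0,force=60);p("60N")
move_linear([.5712,.0175,.262],vel=.08);o=get_obs();print(o["tool_pos"],o["contact_force"],o["clock"])
if o["contact_force"][2]>-22:
    move_linear([.5712,.0175,.2995],vel=.09)
    move_linear([.5712,.0175,.3018],vel=.03);p("top")
```

```text
60N w 25.22 F 61.6 [-0.3 -2.   3.3] [0.44 0.04 0.3 ] [0.5719 0.0173 0.2531] head 42.5 43.7833
[0.57138684 0.01692145 0.25858814] [ 10.05758386  -1.60278919 -20.49123809] 44.1083
top w 0.15 F 0.0 [ 0.3 -0.4  0.4] [-0.03  0.01 -0.02] [0.5718 0.0174 0.3033] head 44.0 44.925
```

Run:
```python
from h import *
command_gripper(.55)
for zc in(.2385,.2415):
    move_linear([.5714,.0182,zc],vel=.2)
    command_gripper(0.0,force=40)
    o=get_obs();z0=o["tool_pos"][2]
    move_linear([.5714,.0182,z0+.009],vel=.08);o=get_obs();print(zc,z0,o["tool_pos"],o["contact_force"],o["grip_width"]*85,o["clock"])
    if o["contact_force"][2]>-14 : break
    if o["clock"]>47.2: break
    move_linear([.5714,.0182,z0],vel=.1);command_gripper(.5)
else: print("failed both")
if o["contact_force"][2]>-14:
    move_linear([.5714,.0182,z0+.046],vel=.09);p("up")
```

```text
0.2385 0.23974360260913952 [0.57214692 0.01755335 0.24914266] [ 1.94337314 -3.80829464 -3.2714626 ] 26.560702601419308 46.525
up w 26.67 F 53.9 [ 4.3 -3.1 -6. ] [ 0.13 -1.15  0.25] [0.5721 0.0176 0.2856] head 92.9 47.0833
```

Run:
```python
from h import *
z=.2885
for _ in range(4):
    move_linear([.5714,.0182,z],vel=.03);h=head()[0];o=get_obs();print(z,o["tool_pos"][2],o["contact_force"],o["grip_width"]*85,o["gripper_force"],h,o["clock"])
    if o["contact_force"][2]<-13 or h>95.5: break
    z+=.0008
```

```text
0.2885 0.28786570682029744 [ 5.21008182 -3.27140254 -9.01342405] 26.908708696567928 43.64777684211731 95.13989364714595 47.4333
0.2893 0.28847448793133745 [ 5.32894886 -3.47599863 -9.751041  ] 27.079797570112795 43.557438254356384 95.58708257125414 47.7333
```

```bash
python3 -c "
from workcell import *
print(close_job(),get_obs()['clock'])"
```

```text
the job is handed in; nothing more can be done
the job is handed in; nothing more can be done
```

Handed in at about 47.7 s with the counterweight last seen hanging on the rear arm and the column held within about 1 mm of the top stop, but I let go of the grip several times on the way (the column once dropped to the first notch), and that the button is still in is inferred from the free final lift, not measured.

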